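# Open the glaze jar in the bench holder

### The arm

A 6-joint arm with a two-finger parallel gripper is mounted at the origin on the work surface. World frame = base frame: x ahead of the robot, y to its left, z up, the work surface at z = 0. Lengths are in m, angles in rad, forces in N, time in s.
With the tool pointing down it reaches from about 0.375 to 0.9 m from the base axis. Payload 3.1 kg.
Tool frame: the origin (TCP) lies between the finger pads; the fingertips stand 22 mm ahead of it and the grasp point (between the pads) lies 3 mm ahead of it; z points along the fingers, y is the direction in which the jaws open and shut (so a half turn about z gives the same grasp; the last joint's range is limited). The gripper opens to 87 mm and grips with 3 to 60 N. Pads are 19 mm wide; open, the fingers measure 117 mm over their backs; the gripper's body (75 mm by 190 mm) begins 51 mm behind the grasp point.
Start: joints at [1.056, 0.527, 1.433, -0, 1.181, -0.178], TCP at [0.207, 0.59, 0.245] pointing down, gripper open.
Joint ranges: [-3.08, 3.08], [-0.75, 2.2], [0.22, 2.44], [-1.43, 4.57], [0, 2.65], [-2.85, 2.85]. Speed limits (rad/s): [2.79, 2.79, 3.14, 3.14, 3.14, 3.14].

### API

Orientations are given as a unit quaternion [x, y, z, w].
In Python, from rig import get_obs, camera, get_calibration, hand_in, search_frame gives the robot as it stands.
- The arm moves only by the shell command python3 -m jog 'ROWS' [FORCE]. ROWS is JSON, a list of rows, each an object with "grip": the closure in counts, from 0 (fully open) to 255 (shut); "travel": the shift along the world's x, y, z in cm, a list of three; "twist": the turn about the world's z in degrees. A call has 1 to 8 rows; each row shifts and turns the commanded pose from where the row before left it; what a row does not reach is not made up. A row lasts 1/10 s, in which the tool goes at most 50 mm and 8.59 degrees, less where a joint would pass 70% of its speed; a pose out of reach is approached as far as the arm can. A call is refused whole if a number of a shift passes 5 or a number of a turn 8.59, either way. A call with a gripper value outside its range is refused whole. The fingers move at their own pace and stop on an object; FORCE is the grip in N (left out, the last holds). Time passes only in rows, so rows that do not move let the fingers close. It gives the time, the measured TCP pose, the force and the opening at its end, in the units of the state.
- get_obs(): the state, without advancing time (a new reading comes with each control period).
- camera(name): name is "scene" or "side" or "wrist"; returns the picture (420x560x3 uint8, red, green, blue); there is no depth.
- get_calibration(name): a dict with "fx", "fy", "cx", "cy" (pixels), "R" (3x3) and "t" (3): a world point X has camera coordinates R X + t; the wrist camera has in their place "T_tool_cam" (4x4, takes a point from camera to tool coordinates, whose origin is the TCP and whose axes are the flange's). Camera axes: x right, y down, z forward; pixel columns grow to the right and rows downward; lengths in m; the calibration is good to about 2 mm. A picture is of the moment at which its call begins: read the wrist's pose just before it. get_calibration takes no time and is no camera call.
- hand_in(): hands the job in, once; it reports no verdict.
Trained networks look in the newest picture that a camera, given by its name, has taken for a name from the list of things; names that differ only in an ending like _2 or _b are one class to them, and where a whole thing is asked for, a point or a joint stands for the part that bears it (a point fixed in the world has none). Each returns a list of dicts, best first, with "p" (0 to 1); they miss things now and then, are a little off and sometimes report something else, mostly with a low value. They report only what shows in the picture. A call takes as long as a camera call. They do not tell look-alikes from the thing itself.
- search_frame(target, camera): "at" ([x, y, z] in m, in world coordinates, good to about 4 mm: the middle of the surface that is visible of it).
The state is a dict: "time": time; "q": joint angles; "joint_velocities": joint speeds; "joint_torque": joint torques, N m; "position": TCP position; "tool_rot": TCP orientation; "ft_force": force on the tool from outside, world axes, zero at the start; "moment": the same for the moment, N m; "grip_width": finger opening in m.
Only numpy, scipy, OpenCV 4.12 (cv2) and the standard library are available. Lean on these libraries where they do the work, as an engineer would, in place of code of your own. Each camera call takes 0.05 s, during which the arm holds its last target. There are 200 camera calls.

### The job

Somebody left a small cup standing on the cap of the glaze jar that sits in the wooden holder: first move the cup to the ware board and leave it standing upright there. Then unscrew the jar's tight cap anticlockwise, with the holder bracing the jar, until the thread lets go, and lift the cap straight off without pulling the jar up or tipping it. Finish while still holding the cap, level and still, just above the open mouth (one to four centimetres clear of it), and leave everything else on the bench where it stands.

Things in the scene. Friction and masses are not known exactly. Their poses are not given: they have to be found in the camera images.
- cup_center (a point): Small unglazed (bisque) cup, round, 50 mm across at the top (40 mm at the foot, 49 mm from 14 mm up), 44 mm tall, wall 3.5 mm, 0.08 kg, standing open side up on the jar's cap at the start. The point is on its axis, half-way up (22 mm above its foot); z is its upward axis.
- board_top (a point): Plain wooden ware board fixed to the bench, 220 mm (its x) by 160 mm (its y); the point is the centre of its top face, 18 mm above the bench. A bisque dish (70 mm wide, 26 mm tall) stands towards its +x end, 55 to 75 mm from the centre; the half towards -x is free.
- cap_center (a point): Black ribbed screw cap, round, 64 mm across, 28 mm tall, 0.045 kg, screwed tight on the jar in the holder. The point is on its axis half-way up; z up. It unscrews anticlockwise seen from above (positive about z). Its skirt reaches 22 mm down over the neck. A sprung seal inside pushes it up off the rim (at most 16 N); it rises some 2 mm as it unscrews, but may be held at a fixed height.
- jar_mouth (a point): White plastic glaze jar, square body 74 mm wide, 70 mm tall, round neck 44 mm across, 114 mm tall to the rim, 0.3 to 0.6 kg, standing loose in the holder's socket (1 mm play), which stops it turning. The point is the centre of its rim; x, y along its sides, z up. Capped, the cap's centre is 7 mm below this point; the jar's shoulder starts 14 mm below the cap's lower edge.
- cap_top (a point): Centre of the cap's flat top, 14 mm above its centre, turning with it. Thread: the cap's x axis starts 0 to 0.1 rad anticlockwise of the jar's x axis; the thread lets go at about 0.95 rad and a stop is met at about 1.65 rad: turn it to 1.2 to 1.4 rad, then lift. Turning takes up to about 0.5 N m, most at the start; a side grip of about 40 N is safe.
- holder: Square wooden holder screwed to the bench, 110 mm foot, 96 mm outside the walls; 8 mm floor on which the jar stands, walls up to 38 mm above the bench. Origin at the centre of its underside, on the bench.
- dish: Bystander: bisque dish, 70 mm wide, 26 mm tall, on the ware board. Origin under its centre.
- loop_tool: Bystander: clay loop tool, 170 mm long, 12 mm thick, lying on the bench between the holder and the board, along its x. Origin under its middle.
- spare_jar: Bystander: a second closed jar of the same kind, 120 mm tall, standing bare on the bench at the back. Origin under its centre.
- rib: Bystander: round wooden rib, 56 mm across, 8 mm thick, lying flat near the robot. Origin under its centre.
- glaze_brush: Bystander: brush, 200 mm long, lying at the left side. Origin under its middle.
- mug: Bystander: white mug, 76 mm wide, 90 mm tall, at the right side. Origin under its centre.
Things that resemble listed ones, but are neither listed nor needed, are in the scene too. Of the things shaped like the part that bears cap_center, the black one is meant.

How it is judged:
On the way, in this order (a step that is already met when the one before it is completed fails the run):
1. the cup stands upright on the ware board, let go (contact force between cup and the fingers below 0.05 N and angle between cup_center's own z axis and vertical below 0.12 rad and z of cup_center in the frame of board_top between 0.018 and 0.026 m and x of cup_center in the frame of board_top between -0.11 and 0.11 m and y of cup_center in the frame of board_top between -0.08 and 0.08 m and linear speed of cup below 0.02 m/s), for 0.3 s.
2. the cap has been turned at least 0.85 rad on the jar, the jar still in its holder (angle between the x axis of cap_center and the x axis of jar_mouth, either way round above 0.85 rad and z of cap_center in the frame of jar_mouth below 0 m and distance of jar_mouth from where it was at the start of the episode below 0.01 m and angle between jar_mouth's own z axis and vertical below 0.08 rad), for 0.1 s.
At the end, for the whole second after the job is handed in: Cup upright (0.12 rad) and released on the ware board; jar still in its holder (rim within 10 mm of its start, tilt under 0.08 rad); cap held by the fingers alone, still, level within 0.2 rad, its lower edge 4 to 56 mm above the rim and within 20 mm of the mouth's axis (all of step 1 and distance of jar_mouth from where it was at the start of the episode below 0.01 m and angle between jar_mouth's own z axis and vertical below 0.08 rad and z of cap_center in the frame of jar_mouth between 0.018 and 0.07 m and horizontal distance between cap_center and jar_mouth below 0.02 m and angle between cap_center's own z axis and vertical below 0.2 rad and linear speed of cap below 0.03 m/s and contact force between cap and the fingers above 0.5 N and contact force between cap and jar below 0.05 N); the arm keeps its last pose, push and grip.
It fails at once if the jar is lifted or shoved (rim more than 12 mm from its start) or tipped over 0.15 rad (distance of jar_mouth from where it was at the start of the episode above 0.012 m or angle between jar_mouth's own z axis and vertical above 0.15 rad).
It fails at once if the cup is tipped over 0.8 rad or falls onto the bench (angle between cup_center's own z axis and vertical above 0.8 rad or height (world z) of cup_center below 0.03 m).
It fails at once if another thing on the bench is moved more than 25 mm (distance of any of dish, loop_tool, spare_jar, rib, glaze_brush, mug from where it was at the start of the episode above 0.025 m).
It also fails if it takes over 54 s, if anything falls off the work surface, if the arm or the gripper's body presses on something with over 40 N, if the wrist force passes 120 N, or if a joint passes its speed limit or range.

## Working session

There is one attempt and no reset: what is moved stays moved. The work goes in short steps, Python scripts to look and compute and a shell command to move; the robot and the scene stay as the last step left them, time stands still between calls to the robot, and variables do not carry over. Pictures are saved under pics/ and viewed, about 8 in all and at most 12, crops included, and the job is handed in when it is done.

```bash
mkdir -p pics; python3 - <<'E'
from rig import *
import cv2, numpy as np
o=get_obs(); print({k:np.round(v,3).tolist() for k,v in o.items()})
for c in ("scene","side"):
    im=camera(c); cv2.imwrite(f"pics/{c}0.png",im[:,:,::-1])
    k=get_calibration(c); R=np.array(k["R"]);t=np.array(k["t"])
    for n in ("cup_center","board_top","cap_center","jar_mouth","holder","dish","loop_tool","spare_jar","rib","mug","glaze_brush"):
        for d in search_frame(n,c)[:4]:
            p=R@np.array(d["at"])+t
            print(c,n,round(d["p"],2),np.round(d["at"],3),int(k["fx"]*p[0]/p[2]+k["cx"]),int(k["fy"]*p[1]/p[2]+k["cy"]))
E
```

```text
{'time': 0.0, 'q': [1.056, 0.528, 1.434, -0.0, 1.181, -0.178], 'joint_velocities': [0.001, 0.0, 0.001, -0.0, -0.0, 0.0], 'joint_torque': [0.0, -44.004, -17.659, 0.063, 0.058, -0.0], 'position': [0.206, 0.589, 0.244], 'tool_rot': [0.168, 0.986, -0.001, -0.0], 'ft_force': [0.334, -0.959, 1.39], 'moment': [0.019, 0.003, 0.017], 'grip_width': 0.087}
scene cup_center 0.85 [ 0.5   -0.192  0.156] 245 147
scene cup_center 0.47 [0.502 0.219 0.02 ] 338 261
scene board_top 0.58 [0.502 0.219 0.022] 338 261
scene cap_center 0.73 [ 0.501 -0.071  0.026] 272 197
scene cap_center 0.71 [ 0.633 -0.218  0.026] 210 191
scene cap_center 0.61 [ 0.514 -0.186  0.125] 244 157
scene jar_mouth 0.56 [ 0.519 -0.18   0.073] 245 170
scene jar_mouth 0.21 [ 0.365 -0.001  0.012] 319 190
scene holder 0.89 [ 0.535 -0.159  0.02 ] 246 187
scene holder 0.33 [ 0.502 -0.196  0.156] 244 146
scene dish 0.66 [0.572 0.212 0.026] 319 273
scene loop_tool 0.66 [0.506 0.003 0.008] 287 216
scene spare_jar 0.89 [0.777 0.033 0.079] 218 264
scene rib 0.7 [ 0.366 -0.004  0.012] 318 190
scene mug 0.67 [ 0.526 -0.439  0.059] 197 129
scene glaze_brush 0.63 [0.54  0.426 0.014] 384 324
scene glaze_brush 0.55 [ 0.525 -0.443  0.06 ] 196 128
side cup_center 0.96 [ 0.498 -0.212  0.16 ] 310 243
side board_top 0.68 [0.49  0.188 0.014] 225 210
side cap_center 0.8 [ 0.49  -0.09   0.027] 276 261
side cap_center 0.75 [ 0.486 -0.225  0.125] 308 261
side cap_center 0.72 [ 0.626 -0.241  0.03 ] 361 276
side jar_mouth 0.95 [ 0.48  -0.234  0.07 ] 307 284
side holder 0.9 [ 0.461 -0.249  0.02 ] 303 309
side dish 0.54 [0.58  0.228 0.037] 246 189
side loop_tool 0.58 [ 0.497 -0.001  0.006] 260 247
side spare_jar 0.6 [ 0.75  -0.014  0.07 ] 343 201
side rib 0.89 [ 0.364 -0.007  0.007] 214 266
side mug 0.97 [ 0.521 -0.464  0.058] 397 355
side glaze_brush 0.74 [0.526 0.416 0.017] 204 173
```

```bash
python3 - <<'E'
import cv2
for c,(u,v) in (("scene",(245,165)),("side",(308,265))):
    im=cv2.imread(f"pics/{c}0.png"); 
    cv2.imwrite(f"pics/{c}0c.png",cv2.resize(im[v-100:v+90,u-125:u+125],None,fx=3.1,fy=3.1,interpolation=cv2.INTER_CUBIC))
E
```

```text
(no output)
```

View pics/scene0.png

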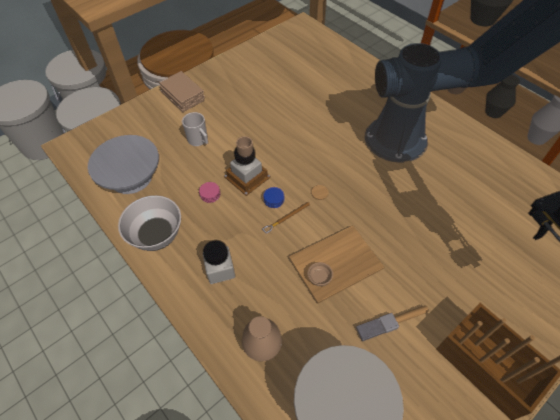

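View pics/side0c.png

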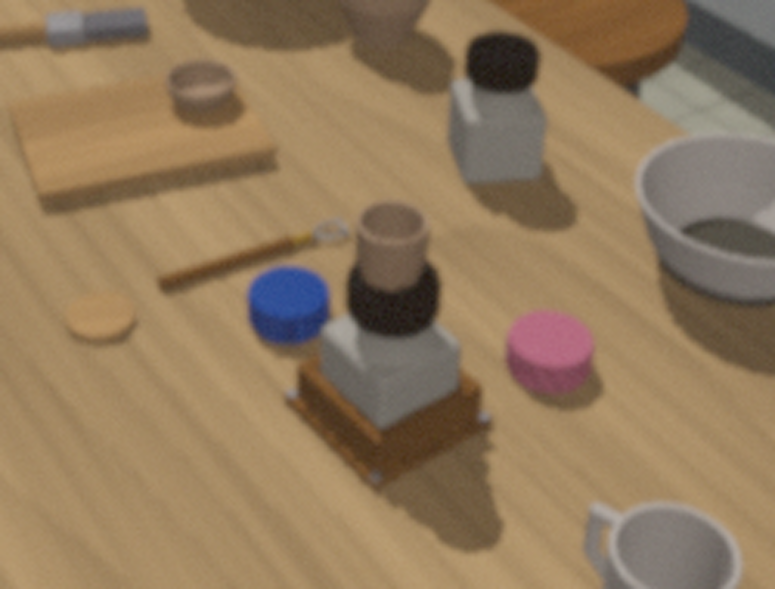

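The cup stands on the black cap in the holder, at scene (245,147) and side (310,243). Things it could be mistaken for:
- **Cap look-alikes:** blue lid at scene (274,197), pink lid at (210,191), and the spare jar's black cap at (216,251).
- **Cup look-alike:** the dish at (319,272), and a vase at (262,335).

I choose the black cap under the cup, and the side crop confirms it.

```bash
cat > h.py <<'E'
import numpy as np
from rig import *
def ray(c,uv,z,pose=None):
    k=get_calibration(c); d=np.array([(uv[0]-k["cx"])/k["fx"],(uv[1]-k["cy"])/k["fy"],1])
    if c=="wrist":
        from scipy.spatial.transform import Rotation as Ro
        T=np.array(k["T_tool_cam"]); Rw=Ro.from_quat(pose["tool_rot"]).as_matrix()
        o=Rw@T[:3,3]+np.array(pose["position"]); d=Rw@T[:3,:3]@d
    else:
        R=np.array(k["R"]); o=-R.T@np.array(k["t"]); d=R.T@d
    return o+d*(z-o[2])/d[2]
E
python3 - <<'E'
from h import *
s=lambda u,v:(183+u/3.1,165+v/3.1)
print("cup rim side",ray("side",s(393,225),.173), "scene", ray("scene",(244.5,143),.173))
print("foot corners side",[np.round(ray("side",s(*p),0.004),3).tolist() for p in ((288,398),(376,482),(492,422))])
print("board scene",[np.round(ray("scene",p,.018),3).tolist() for p in ((289,263),(349,229),(385,264),(321,299))])
print("board side",[np.round(ray("side",s(*p),.018),3).tolist() for p in ((8,103),(42,195),(273,150))])
print("dish",ray("side",s(202,90),.044))
E
```

```text
cup rim side [ 0.49763308 -0.20839322  0.173     ] scene [ 0.50154706 -0.19501451  0.173     ]
foot corners side [[0.444, -0.162, 0.004], [0.453, -0.264, 0.004], [0.557, -0.26, 0.004]]
board scene [[0.61, 0.13, 0.018], [0.4, 0.162, 0.018], [0.407, 0.31, 0.018], [0.617, 0.268, 0.018]]
board side [[0.416, 0.304, 0.018], [0.384, 0.149, 0.018], [0.591, 0.104, 0.018]]
dish [0.56553801 0.19094612 0.044     ]
```

```bash
python3 -m jog '[{"grip":0,"travel":[3.5,-5,1],"twist":0},{"grip":0,"travel":[3.5,-5,1],"twist":0},{"grip":0,"travel":[3.5,-5,1],"twist":0},{"grip":0,"travel":[3.5,-5,1],"twist":0},{"grip":0,"travel":[3.5,-5,1],"twist":0},{"grip":0,"travel":[3.5,-5,1],"twist":0},{"grip":0,"travel":[2,-5,1],"twist":0},{"grip":0,"travel":[2,-5,1],"twist":0}]'
```

```text
time: 2.0
position: [0.4136, 0.2542, 0.3118]
tool_rot: [0.168, 0.986, 0.0, 0.0]
ft_force: [0.2, 0.2, -0.1]
grip_width: 0.0869
```

```bash
python3 -m jog '[{"grip":0,"travel":[1,-5,1],"twist":0},{"grip":0,"travel":[1,-5,1],"twist":0},{"grip":0,"travel":[0,-5,1],"twist":0},{"grip":0,"travel":[0,-5,0],"twist":0},{"grip":0,"travel":[0,-5,0],"twist":0},{"grip":0,"travel":[0,-5,0],"twist":0},{"grip":0,"travel":[0,-5,0],"twist":0},{"grip":0,"travel":[0,-5,0],"twist":0}]'; python3 -m jog '[{"grip":0,"travel":[0,-3,0],"twist":0},{"grip":0,"travel":[0,0,0],"twist":0},{"grip":0,"travel":[0,0,0],"twist":0}]'
python3 - <<'E'
from h import *
import cv2
print(get_calibration("wrist")["T_tool_cam"])
o=get_obs(); print(o["q"],o["position"],o["tool_rot"])
im=camera("wrist"); cv2.imwrite("pics/w1.png",im[:,:,::-1])
for n in ("cup_center","cap_center","board_top","jar_mouth","holder"): print(n,[(round(d["p"],2),np.round(d["at"],3)) for d in search_frame(n,"wrist")])
E
```

```text
time: 2.8
position: [0.4317, -0.1412, 0.3408]
tool_rot: [0.168, 0.986, -0.0, 0.001]
ft_force: [0.9, -0.1, 0.6]
grip_width: 0.0868
time: 3.1
position: [0.4317, -0.1694, 0.3402]
tool_rot: [0.169, 0.986, 0.0, -0.0]
ft_force: [0.4, 0.0, -0.1]
grip_width: 0.087
[[ 5.19027399e-04 -9.57737990e-01 -2.87641569e-01  7.91324692e-02]
 [ 9.99999863e-01  4.78625720e-04  2.10780706e-04 -3.09282750e-04]
 [-6.42000362e-05 -2.87641639e-01  9.57738108e-01 -1.40714891e-01]
 [ 0.00000000e+00  0.00000000e+00  0.00000000e+00  1.00000000e+00]]
[-6.16014196e-01  1.91754897e-01  1.68792380e+00  5.88046557e-04
  1.26287852e+00 -1.84824947e+00] [ 0.43172726 -0.16943081  0.34018632] [ 1.68561146e-01  9.85691041e-01  4.61015610e-04 -3.13922761e-04]
cup_center [(0.6, array([ 0.505, -0.2  ,  0.153]))]
cap_center [(0.9, array([ 0.491, -0.079,  0.03 ])), (0.76, array([ 0.479, -0.206,  0.125])), (0.62, array([ 0.611, -0.208,  0.022]))]
board_top [(0.72, array([ 0.482, -0.208,  0.13 ])), (0.68, array([0.493, 0.154, 0.021]))]
jar_mouth [(0.62, array([ 0.472, -0.194,  0.074]))]
holder [(0.67, array([ 0.455, -0.176,  0.029]))]
```

View pics/w1.png

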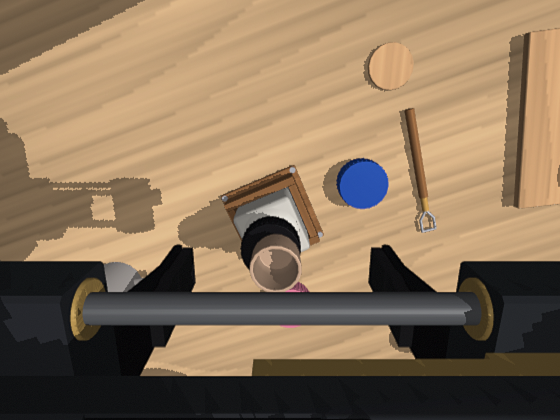

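```bash
python3 - <<'E'
from h import *
P=dict(position=[0.43172726,-0.16943081,0.34018632],tool_rot=[.16856,.98569,0,0])
print("rim",ray("wrist",(275.5,268),.173,P))
for z in (0,.008,.038): print(z,[np.round(ray("wrist",p,z,P),3).tolist() for p in ((221,199),(292,168),(322,239))])
print("board",[np.round(ray("wrist",p,.018,P),3).tolist() for p in ((527,34),(517,206))])
E
```

```text
rim [ 0.49979255 -0.1996533   0.173     ]
0 [[0.455, -0.267, 0.0], [0.447, -0.16, 0.0], [0.559, -0.153, 0.0]]
0.008 [[0.454, -0.265, 0.008], [0.445, -0.16, 0.008], [0.556, -0.152, 0.008]]
0.038 [[0.447, -0.257, 0.038], [0.44, -0.159, 0.038], [0.543, -0.152, 0.038]]
board [[0.384, 0.154, 0.018], [0.593, 0.11, 0.018]]
```

Wrist view: the cup rim is at (275,268) and the holder corners at (221,199), (292,168) and (322,239). The blue lid at (362,184) is a bystander. Now I go for the cup.

```bash
python3 -m jog '[{"grip":0,"travel":[3.4,-1.6,0],"twist":0},{"grip":0,"travel":[3.4,-1.5,0],"twist":0},{"grip":0,"travel":[0,0,-4],"twist":0},{"grip":0,"travel":[0,0,-4],"twist":0},{"grip":0,"travel":[0,0,-3],"twist":0},{"grip":0,"travel":[0,0,-3],"twist":0},{"grip":0,"travel":[0,0,-2],"twist":0},{"grip":0,"travel":[0,0,-1.8],"twist":0}]' 10
python3 -m jog '[{"grip":60,"travel":[0,0,0],"twist":0},{"grip":100,"travel":[0,0,0],"twist":0},{"grip":115,"travel":[0,0,0],"twist":0},{"grip":130,"travel":[0,0,0],"twist":0},{"grip":255,"travel":[0,0,0],"twist":0},{"grip":255,"travel":[0,0,0],"twist":0},{"grip":255,"travel":[0,0,0],"twist":0}]' 10
python3 - <<'E'
from h import *
import cv2
print(get_obs()["ft_force"],get_obs()["position"])
a=camera("side")[170:330,210:410];b=camera("wrist")
cv2.imwrite("pics/g1.png",np.hstack([cv2.resize(a,(400,320)),cv2.resize(b,(400,320))])[:,:,::-1])
E
```

```text
time: 4.2
position: [0.4999, -0.1991, 0.1611]
tool_rot: [0.167, 0.986, 0.0, -0.001]
ft_force: [0.2, -0.1, -0.4]
grip_width: 0.087
time: 4.9
position: [0.5004, -0.2004, 0.1631]
tool_rot: [0.168, 0.986, -0.0, 0.001]
ft_force: [-1.0, 1.1, 3.1]
grip_width: 0.0498
[-1.00441702  1.09796624  3.13979492] [ 0.50039821 -0.20035903  0.16306643]
```

View pics/g1.png

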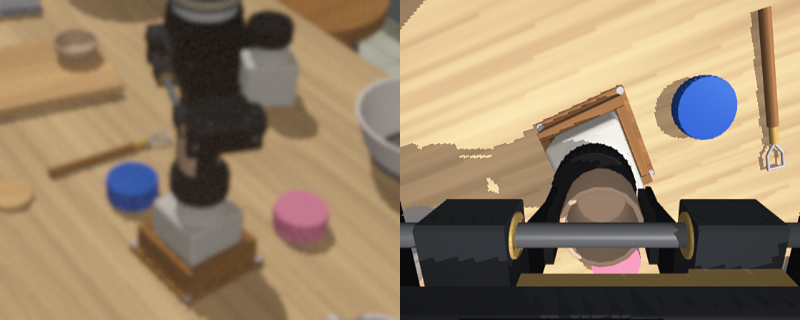

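The cup is between the pads, with an opening of 49.8 mm. I lift it and carry it to the board's free half, about (0.451, 0.219).

```bash
python3 -m jog '[{"grip":255,"travel":[0,0,1],"twist":0},{"grip":255,"travel":[0,0,2],"twist":0},{"grip":255,"travel":[0,0,2],"twist":0},{"grip":255,"travel":[0,3,0],"twist":0},{"grip":255,"travel":[-0.5,5,0],"twist":0},{"grip":255,"travel":[-0.7,5,0],"twist":0},{"grip":255,"travel":[-0.7,5,0],"twist":0},{"grip":255,"travel":[-0.7,5,0],"twist":0}]' 12
python3 -m jog '[{"grip":255,"travel":[-0.7,5,0],"twist":0},{"grip":255,"travel":[-0.7,5,0],"twist":0},{"grip":255,"travel":[-0.5,5,0],"twist":0},{"grip":255,"travel":[-0.4,4,0],"twist":0},{"grip":255,"travel":[0,0,-3],"twist":0},{"grip":255,"travel":[0,0,-4],"twist":0},{"grip":255,"travel":[0,0,-3],"twist":0},{"grip":255,"travel":[0,0,-2],"twist":0}]'
python3 - <<'E'
from h import *
import cv2
print(get_obs()["position"],get_obs()["ft_force"],get_obs()["grip_width"])
a=camera("side")[150:270,170:320];b=camera("wrist")
cv2.imwrite("pics/p1.png",np.hstack([cv2.resize(a,(400,320)),cv2.resize(b,(400,320))])[:,:,::-1])
E
```

```text
time: 5.8
position: [0.4736, 0.0297, 0.2126]
tool_rot: [0.168, 0.986, -0.0, -0.0]
ft_force: [1.3, 0.8, -0.8]
grip_width: 0.0496
time: 6.6
position: [0.4502, 0.2168, 0.0905]
tool_rot: [0.167, 0.986, -0.001, -0.001]
ft_force: [-0.3, 0.5, -0.0]
grip_width: 0.0496
[0.45024967 0.21683743 0.09054828] [-0.25320338  0.51912666 -0.0400392 ] 0.049645593172043416
```

View pics/p1.png

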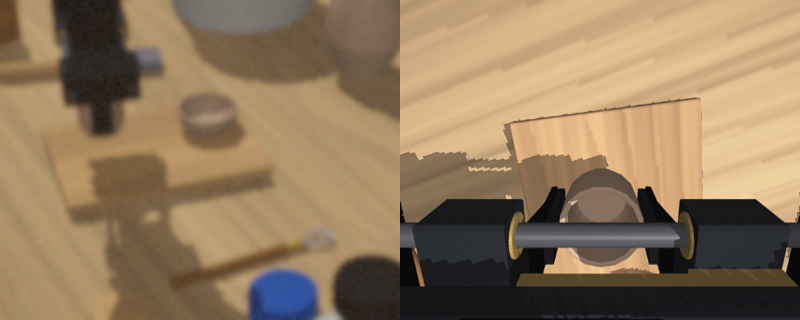

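Cup upright in the grip over the free half of the board, with the dish well to the right of it. I lower it, checking the force.

```bash
python3 -m jog '[{"grip":255,"travel":[0,0,-2],"twist":0},{"grip":255,"travel":[0,0,-1],"twist":0},{"grip":255,"travel":[0,0,-0.5],"twist":0},{"grip":255,"travel":[0,0,-0.2],"twist":0},{"grip":255,"travel":[0,0,0],"twist":0}]' 10
python3 -m jog '[{"grip":255,"travel":[0,0,-0.1],"twist":0},{"grip":255,"travel":[0,0,0],"twist":0}]'
python3 -m jog '[{"grip":255,"travel":[0,0,-0.1],"twist":0},{"grip":255,"travel":[0,0,0],"twist":0}]'
```

```text
time: 7.2
position: [0.4517, 0.2169, 0.0558]
tool_rot: [0.168, 0.986, 0.0, 0.0]
ft_force: [-0.1, -0.7, -1.5]
grip_width: 0.0497
time: 7.4
position: [0.4517, 0.217, 0.0548]
tool_rot: [0.168, 0.986, 0.0, 0.0]
ft_force: [0.4, 0.6, -1.4]
grip_width: 0.0497
time: 7.6
position: [0.4515, 0.2169, 0.0535]
tool_rot: [0.168, 0.986, 0.0, 0.0]
ft_force: [-0.2, 0.2, -1.8]
grip_width: 0.0497
```

```bash
python3 -m jog '[{"grip":255,"travel":[0,0,-0.1],"twist":0},{"grip":255,"travel":[0,0,0],"twist":0}]'
python3 -m jog '[{"grip":255,"travel":[0,0,-0.1],"twist":0},{"grip":255,"travel":[0,0,0],"twist":0}]'
```

```text
time: 7.8
position: [0.4515, 0.2169, 0.0524]
tool_rot: [0.168, 0.986, 0.0, 0.0]
ft_force: [-0.3, 0.1, -0.3]
grip_width: 0.0494
time: 8.0
position: [0.4515, 0.2169, 0.0522]
tool_rot: [0.168, 0.986, 0.0, 0.0]
ft_force: [-2.0, -1.1, 8.6]
grip_width: 0.0498
```

Contact (8.6 N), so I open and retreat.

```bash
python3 -m jog '[{"grip":110,"travel":[0,0,0.05],"twist":0},{"grip":80,"travel":[0,0,0],"twist":0},{"grip":40,"travel":[0,0,0],"twist":0},{"grip":0,"travel":[0,0,0],"twist":0},{"grip":0,"travel":[0,0,0],"twist":0},{"grip":0,"travel":[0,0,2],"twist":0},{"grip":0,"travel":[0,0,4],"twist":0},{"grip":0,"travel":[0,0,5],"twist":0}]'
python3 -m jog '[{"grip":0,"travel":[0,-2,5],"twist":-8},{"grip":0,"travel":[-0.2,-5,3],"twist":-8},{"grip":0,"travel":[-0.2,-5,1],"twist":-8},{"grip":0,"travel":[-0.2,-5,1],"twist":-8},{"grip":0,"travel":[-0.2,-5,1],"twist":-8},{"grip":0,"travel":[0,-5,0],"twist":-8},{"grip":0,"travel":[0,-5,0],"twist":-8},{"grip":0,"travel":[0,-4,0],"twist":-8}]' 
python3 - <<'E'
from h import *
import cv2
from scipy.spatial.transform import Rotation as Ro
o=get_obs(); print(o["position"],o["q"],"jaw",np.degrees(np.arctan2(*Ro.from_quat(o["tool_rot"]).as_matrix()[[1,0],1])))
a=camera("side")[150:330,170:395]
print([(round(d["p"],2),np.round(d["at"],3)) for n in ("cup_center","cap_center") for d in search_frame(n,"side")])
b=camera("scene"); o=get_obs();c=camera("wrist"); 
cv2.imwrite("pics/s2full.png",camera("side")[:,:,::-1]);cv2.imwrite("pics/c2full.png",b[:,:,::-1]);cv2.imwrite("pics/w2full.png",c[:,:,::-1])
np.save("w2pose.npy",np.r_[o["position"],o["tool_rot"]])
cv2.imwrite("pics/a2.png",np.vstack([np.hstack([cv2.resize(a,(400,320)),cv2.resize(b[120:280,190:390],(400,320))])])[:,:,::-1])
E
```

```text
time: 8.8
position: [0.45, 0.2164, 0.1613]
tool_rot: [0.168, 0.986, -0.001, -0.003]
ft_force: [0.8, 0.8, -0.3]
grip_width: 0.0863
time: 9.6
position: [0.4435, -0.1341, 0.2636]
tool_rot: [0.667, 0.745, -0.0, 0.0]
ft_force: [0.7, -1.0, -0.0]
grip_width: 0.0871
[ 0.44350979 -0.13414079  0.26358006] [-5.35487861e-01  2.83341615e-01  1.80065168e+00 -2.35529750e-04
  1.05665552e+00 -6.45160237e-01] jaw 6.290408587172121
[(0.79, array([0.448, 0.202, 0.049])), (0.97, array([ 0.628, -0.241,  0.023])), (0.87, array([ 0.494, -0.214,  0.126])), (0.62, array([ 0.483, -0.09 ,  0.03 ]))]
```

View pics/a2.png

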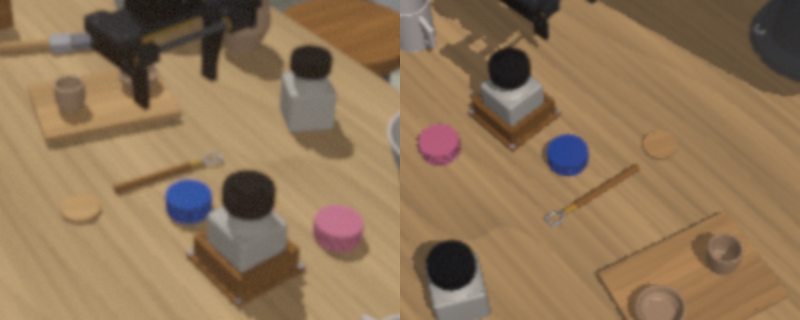

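The cup stands on the board, let go. Now I find the cap's axis from the wrist view.

```bash
python3 - <<'E'
from h import *
w=np.load("w2pose.npy"); P=dict(position=w[:3],tool_rot=w[3:])
print(ray("side",(309.5,256.9),.129),ray("scene",(245,153),.129))
print([(round(d["p"],2),np.round(d["at"],3)) for n in ("cap_center","holder","jar_mouth") for d in search_frame(n,"wrist")])
E
```

```text
[ 0.49348752 -0.21649197  0.129     ] [ 0.50290167 -0.19623977  0.129     ]
[(0.92, array([ 0.628, -0.212,  0.027])), (0.85, array([ 0.496, -0.192,  0.132])), (0.84, array([ 0.495, -0.076,  0.028])), (0.75, array([ 0.471, -0.16 ,  0.029])), (0.64, array([ 0.488, -0.179,  0.073]))]
```

View pics/w2full.png

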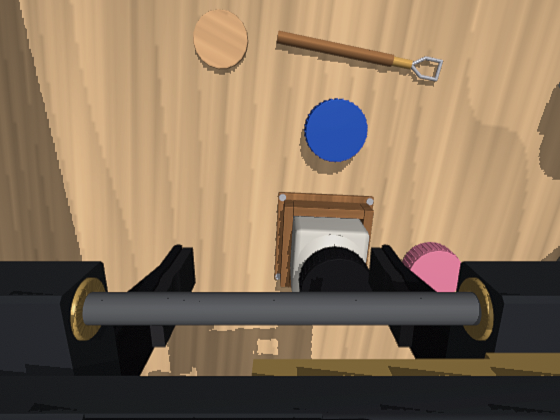

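```bash
python3 -m jog '[{"grip":0,"travel":[3,3,0],"twist":-4},{"grip":0,"travel":[3,3,0],"twist":-2},{"grip":0,"travel":[0,0,0],"twist":0},{"grip":0,"travel":[0,0,0],"twist":0}]'
python3 - <<'E'
from h import *
import cv2
w=np.load("w2pose.npy"); P=dict(position=w[:3],tool_rot=w[3:])
print([np.round(ray("wrist",p,.006,P),3).tolist() for p in ((282,196),(370,201),(277,277))])
o=get_obs(); im=camera("wrist"); np.save("w3pose.npy",np.r_[o["position"],o["tool_rot"]]); print(o["position"],o["tool_rot"])
print([(round(d["p"],2),np.round(d["at"],3)) for n in ("cap_center","holder","jar_mouth") for d in search_frame(n,"wrist")])
cv2.imwrite("pics/w3.png",im[:,:,::-1])
m=(im.max(2)<45).astype(np.uint8); m[258:]=0
n,l,s,c=cv2.connectedComponentsWithStats(m); print([x.tolist() for x in s if x[4]>300])
E
```

```text
time: 10.45
position: [0.5037, -0.0699, 0.2632]
tool_rot: [0.701, 0.713, -0.0, -0.0]
ft_force: [-0.4, 0.1, 0.0]
grip_width: 0.0871
[[0.447, -0.16, 0.006], [0.548, -0.154, 0.006], [0.453, -0.263, 0.006]]
[ 0.50371967 -0.06990103  0.26316973] [ 7.01136911e-01  7.13026485e-01 -4.10721504e-04 -3.09082648e-04]
[(0.91, array([ 0.493, -0.077,  0.03 ])), (0.78, array([ 0.498, -0.203,  0.129])), (0.65, array([ 0.611, -0.217,  0.022])), (0.97, array([ 0.499, -0.16 ,  0.024])), (0.83, array([ 0.504, -0.174,  0.069]))]
[[0, 0, 560, 420, 234687]]
```

View pics/w3.png

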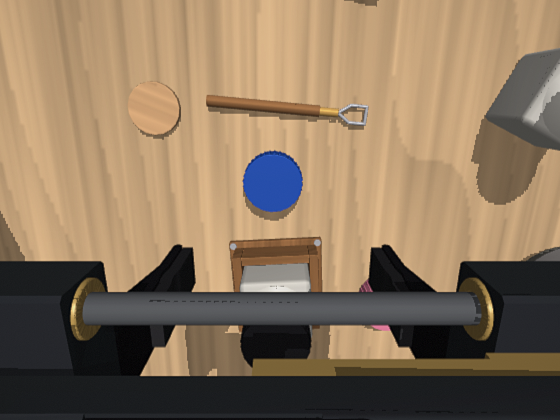

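Wrong way: the cap is now below the rod at (276,345). I move in towards it.

```bash
python3 -m jog '[{"grip":0,"travel":[0,-4,0],"twist":0},{"grip":0,"travel":[0,-5,0],"twist":0},{"grip":0,"travel":[0,-5,0],"twist":0},{"grip":0,"travel":[0,0,0],"twist":0},{"grip":0,"travel":[0,0,0],"twist":0}]'
python3 - <<'E'
from h import *
import cv2
print("cap x", ray("wrist",(276,345),.12,dict(position=[.5037,-.0699,.2632],tool_rot=[.7011,.713,0,0])))
o=get_obs(); im=camera("wrist"); print(o["position"],o["tool_rot"])
print([(round(d["p"],2),np.round(d["at"],3)) for n in ("cap_center","holder","jar_mouth") for d in search_frame(n,"wrist")])
cv2.imwrite("pics/w4.png",im[:,:,::-1])
E
```

```text
time: 11.15
position: [0.5028, -0.2132, 0.2632]
tool_rot: [0.704, 0.71, 0.0, -0.0]
ft_force: [-0.1, 1.2, 0.4]
grip_width: 0.0869
cap x [ 0.50094888 -0.21180311  0.12      ]
[ 0.50279594 -0.2131612   0.26319351] [ 7.04224748e-01  7.09976944e-01  5.50460441e-05 -4.89116964e-04]
[(0.71, array([ 0.499, -0.205,  0.129])), (0.67, array([ 0.629, -0.224,  0.025])), (0.6, array([ 0.496, -0.081,  0.029])), (0.93, array([ 0.5  , -0.165,  0.034])), (0.89, array([ 0.498, -0.18 ,  0.074]))]
```

View pics/w4.png

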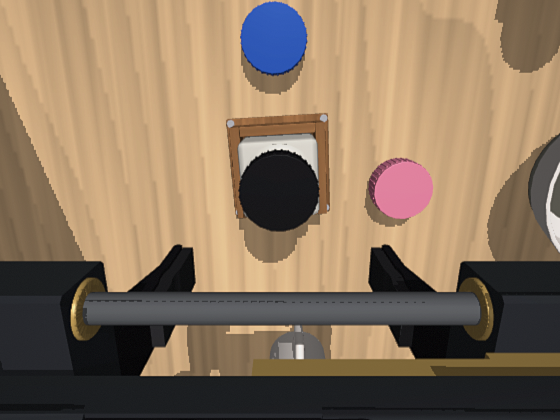

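The cap is in full view at about (279,191), and the holder corners at (231,124), (324,118), (238,215) and (328,208).

```bash
python3 - <<'E'
from h import *
import cv2
P=dict(position=[.5028,-.2132,.2632],tool_rot=[.70422,.70998,0,0])
im=cv2.imread("pics/w4.png"); m=(im.max(2)<40).astype(np.uint8); m[245:]=0
n,l,s,c=cv2.connectedComponentsWithStats(m)
i=[j for j in range(1,n) if l[191,279]==j][0]; print(s[i],c[i])
ct=max(cv2.findContours((l==i).astype(np.uint8),0,1)[0],key=len); (e,ax,a)=cv2.fitEllipse(ct); print(e,ax)
print("cap",ray("wrist",e,.126,P),ray("wrist",(e[0],s[i][1]+s[i][3]),.129,P),ray("wrist",(s[i][0],e[1]),.125,P),ray("wrist",(s[i][0]+s[i][2],e[1]),.125,P))
print([np.round(ray("wrist",p,.006,P),3).tolist() for p in ((231,124),(324,118),(238,215),(328,208))])
E
```

```text
[ 239  150   80   81 4967] [278.50674451 190.53331991]
(278.51239013671875, 190.40036010742188) (78.13009643554688, 79.42179870605469)
cap [ 0.5002679  -0.20455513  0.126     ] [ 0.50050045 -0.23799233  0.129     ] [ 0.46859318 -0.20507928  0.125     ] [ 0.53271449 -0.20452892  0.125     ]
[[0.448, -0.161, 0.006], [0.548, -0.154, 0.006], [0.452, -0.265, 0.006], [0.557, -0.255, 0.006]]
```

Cap axis ≈ (0.5005, -0.206), and the jaws already lie along x. I descend and grip lightly first.

```bash
python3 -m jog '[{"grip":0,"travel":[-0.2,0.7,-3],"twist":0},{"grip":0,"travel":[0,0,-4],"twist":0},{"grip":0,"travel":[0,0,-3],"twist":0},{"grip":0,"travel":[0,0,-2],"twist":0},{"grip":0,"travel":[0,0,-1.4],"twist":0},{"grip":0,"travel":[0,0,-1],"twist":0},{"grip":0,"travel":[0,0,0],"twist":0},{"grip":0,"travel":[0,0,0],"twist":0}]' 8
python3 -m jog '[{"grip":30,"travel":[0,0,0],"twist":0},{"grip":55,"travel":[0,0,0],"twist":0},{"grip":70,"travel":[0,0,0],"twist":0},{"grip":90,"travel":[0,0,0],"twist":0},{"grip":255,"travel":[0,0,0],"twist":0},{"grip":255,"travel":[0,0,0],"twist":0}]' 8
python3 -c "
from rig import *
o=get_obs();print(o['ft_force'],o['moment'],o['q'])"
```

```text
time: 12.15
position: [0.5022, -0.2041, 0.1198]
tool_rot: [0.702, 0.712, 0.0, 0.0]
ft_force: [-0.9, -0.1, 0.5]
grip_width: 0.0869
time: 12.75
position: [0.5011, -0.2045, 0.1197]
tool_rot: [0.703, 0.712, -0.0, -0.001]
ft_force: [-3.7, -0.9, 3.9]
grip_width: 0.0637
[-3.72743472 -0.85430448  3.90885891] [-0.2086957   0.74299988  0.02911525] [-5.93666178e-01  5.99479592e-01  1.75097732e+00 -9.44165695e-04
  7.92330130e-01 -6.05602503e-01]
```

```bash
python3 -m jog '[{"grip":255,"travel":[-0.1,0,0],"twist":0},{"grip":255,"travel":[0,0,0],"twist":0},{"grip":255,"travel":[0,0,0],"twist":0}]' 40
python3 -m jog '[{"grip":255,"travel":[0,0,0],"twist":2},{"grip":255,"travel":[0,0,0],"twist":3},{"grip":255,"travel":[0,0,0],"twist":5},{"grip":255,"travel":[0,0,0],"twist":5}]'
python3 - <<'E'
from h import *
from scipy.spatial.transform import Rotation as Ro
o=get_obs(); print(o["position"],o["ft_force"],o["moment"],"jaw",np.degrees(np.arctan2(*Ro.from_quat(o["tool_rot"]).as_matrix()[[1,0],1])))
import cv2; cv2.imwrite("pics/t1.png",camera("side")[200:330,220:400][:,:,::-1])
E
```

```text
time: 13.05
position: [0.5008, -0.2045, 0.1196]
tool_rot: [0.703, 0.711, -0.0, 0.0]
ft_force: [-4.0, 0.2, 5.4]
grip_width: 0.0627
time: 13.45
position: [0.5012, -0.2045, 0.1198]
tool_rot: [0.603, 0.798, 0.0, 0.0]
ft_force: [-3.7, 0.7, 8.0]
grip_width: 0.0628
[ 0.50121074 -0.20447119  0.11984262] [-3.66663826  0.74386424  8.01075717] [ 0.01092371  0.49682798 -0.28674351] jaw 15.797029514275762
```

```bash
python3 -m jog '[{"grip":255,"travel":[0,0,0],"twist":5},{"grip":255,"travel":[0,0,0],"twist":5},{"grip":255,"travel":[0,0,0],"twist":5},{"grip":255,"travel":[0,0,0],"twist":5}]'
python3 -c "
from rig import *
o=get_obs();print(o['ft_force'],o['moment'])"
python3 -m jog '[{"grip":255,"travel":[0,0,0],"twist":5},{"grip":255,"travel":[0,0,0],"twist":5},{"grip":255,"travel":[0,0,0],"twist":5},{"grip":255,"travel":[0,0,0],"twist":5},{"grip":255,"travel":[0,0,0],"twist":5},{"grip":255,"travel":[0,0,0],"twist":5},{"grip":255,"travel":[0,0,0],"twist":5},{"grip":255,"travel":[0,0,0],"twist":0}]'
python3 - <<'E'
from h import *
from scipy.spatial.transform import Rotation as Ro
o=get_obs(); print(o["position"],o["ft_force"],o["moment"],o["q"],"jaw",np.degrees(np.arctan2(*Ro.from_quat(o["tool_rot"]).as_matrix()[[1,0],1])))
E
```

```text
time: 13.9
position: [0.5009, -0.2047, 0.1204]
tool_rot: [0.455, 0.89, -0.0, 0.0]
ft_force: [-5.3, -0.6, 11.7]
grip_width: 0.0625
[-5.29485287 -0.60890746 11.65666247] [-0.04764767  0.68266003 -0.1703076 ]
time: 14.7
position: [0.5007, -0.2053, 0.1206]
tool_rot: [0.167, 0.986, -0.001, 0.0]
ft_force: [-5.1, -1.2, 12.8]
grip_width: 0.0631
[ 0.50066449 -0.20526513  0.12059898] [-5.09723421 -1.21770568 12.83132206] [-0.10874847  0.86510892  0.10706731] [-5.95064933e-01  5.97350593e-01  1.75205907e+00 -1.63064789e-03
  7.91363529e-01 -1.82979054e+00] jaw 70.810189050208
```

Turned 70° (1.22 rad). The seal pushes up with 13 N. I lift gently and watch the force.

```bash
python3 -m jog '[{"grip":255,"travel":[0,0,0.15],"twist":0},{"grip":255,"travel":[0,0,0],"twist":0}]'
python3 -m jog '[{"grip":255,"travel":[0,0,0.15],"twist":0},{"grip":255,"travel":[0,0,0],"twist":0}]'
```

```text
time: 14.9
position: [0.5008, -0.2051, 0.1218]
tool_rot: [0.167, 0.986, -0.001, 0.0]
ft_force: [-4.4, -2.0, 9.2]
grip_width: 0.0627
time: 15.1
position: [0.501, -0.205, 0.1223]
tool_rot: [0.168, 0.986, -0.0, 0.0]
ft_force: [-2.4, -1.6, 1.2]
grip_width: 0.0628
```

```bash
python3 -m jog '[{"grip":255,"travel":[0,0,0.15],"twist":0},{"grip":255,"travel":[0,0,0],"twist":0}]'
python3 -m jog '[{"grip":255,"travel":[0,0,0.15],"twist":0},{"grip":255,"travel":[0,0,0],"twist":0}]'
```

```text
time: 15.3
position: [0.501, -0.2045, 0.1236]
tool_rot: [0.168, 0.986, 0.0, 0.0]
ft_force: [-1.7, -1.6, -1.7]
grip_width: 0.0632
time: 15.5
position: [0.501, -0.2045, 0.1253]
tool_rot: [0.168, 0.986, 0.0, 0.0]
ft_force: [-1.3, -0.6, -1.5]
grip_width: 0.0627
```

```bash
python3 -m jog '[{"grip":255,"travel":[0,0,0.3],"twist":0},{"grip":255,"travel":[0,0,0],"twist":0},{"grip":255,"travel":[0,0,0],"twist":0}]'
python3 - <<'E'
from h import *
import cv2
print(get_obs()["ft_force"])
cv2.imwrite("pics/l1.png",cv2.resize(np.hstack([cv2.imread("pics/side0.png")[225:335,250:370,::-1],camera("side")[225:335,250:370]]),None,fx=3.3,fy=3.3)[:,:,::-1])
E
```

```text
time: 15.8
position: [0.5006, -0.2043, 0.1286]
tool_rot: [0.168, 0.986, 0.0, -0.0]
ft_force: [-1.7, -0.7, -0.1]
grip_width: 0.063
[-1.74996866 -0.71444858 -0.10314402]
```

View pics/l1.png

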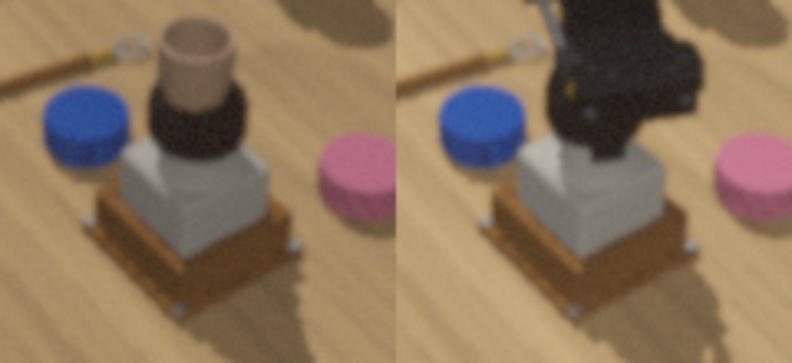

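The jar sits where it did in the holder: its shoulder and base corners are unchanged against the first picture. No jar weight shows in the force, so I lift the rest of the way.

```bash
python3 -m jog '[{"grip":255,"travel":[0,0,0.5],"twist":0},{"grip":255,"travel":[0,0,0.5],"twist":0},{"grip":255,"travel":[0,0,0.5],"twist":0},{"grip":255,"travel":[0,0,0.7],"twist":0},{"grip":255,"travel":[0,0,0.7],"twist":0},{"grip":255,"travel":[0,0,0.6],"twist":0},{"grip":255,"travel":[0,0,0],"twist":0},{"grip":255,"travel":[0,0,0],"twist":0}]'
python3 -m jog '[{"grip":255,"travel":[0,0,0],"twist":0},{"grip":255,"travel":[0,0,0],"twist":0},{"grip":255,"travel":[0,0,0],"twist":0}]'
python3 - <<'E'
from h import *
import cv2
a=camera("side");print([(n,round(d["p"],2),np.round(d["at"],3)) for n in ("cup_center","cap_center","jar_mouth") for d in search_frame(n,"side")])
b=camera("scene")
cv2.imwrite("pics/f.png",np.hstack([cv2.resize(a[150:330,200:380],(400,400)),cv2.resize(b[120:300,210:390],(400,400))])[:,:,::-1])
E
```

```text
time: 16.65
position: [0.5009, -0.2045, 0.1637]
tool_rot: [0.168, 0.986, -0.0, 0.0]
ft_force: [0.3, -0.3, -0.4]
grip_width: 0.0631
time: 16.95
position: [0.5007, -0.2044, 0.1631]
tool_rot: [0.168, 0.986, 0.0, -0.0]
ft_force: [-0.3, -0.1, -0.1]
grip_width: 0.0628
[('cup_center', 0.56, array([0.447, 0.201, 0.048])), ('cup_center', 0.28, array([0.506, 0.18 , 0.013])), ('cap_center', 0.81, array([ 0.625, -0.237,  0.027])), ('cap_center', 0.72, array([ 0.477, -0.214,  0.158])), ('cap_center', 0.72, array([ 0.486, -0.091,  0.028])), ('jar_mouth', 0.68, array([ 0.483, -0.228,  0.079]))]
```

View pics/f.png

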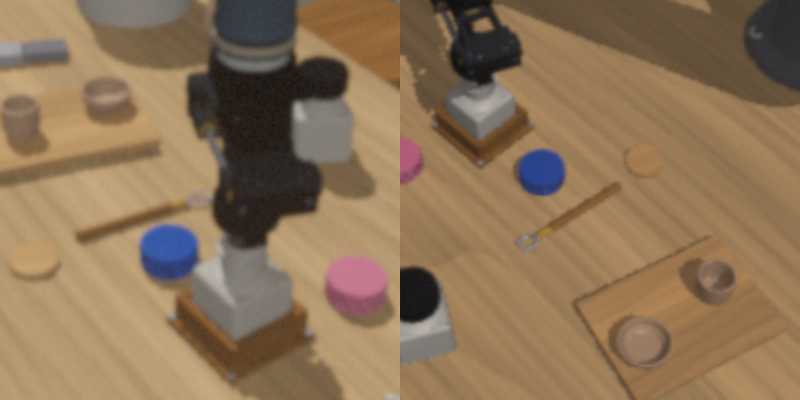

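The neck is bare, the cap is held above it, the jar is seated and the cup is upright on the board. I'm handing in.

```bash
python3 -c "
from rig import *
print(hand_in())"
```

```text
the job is handed in; nothing more can be done
None
```

I moved the cup to the ware board, unscrewed the black cap and lifted it straight off. I handed in at about 17 s with the cap held above the open mouth. The hand-in reported no verdict.

- **Cup:** it stands upright and released on the free half of the board, at about (0.45, 0.22), in the last pictures.
- **Cap:** I turned it 70° (1.22 rad) anticlockwise with a 40 N grip, then lifted it about 43 mm. By tool height, its centre is about 36 mm above the rim and its lower edge about 22 mm clear. The opening is steady at 62.8 mm and the tool reads vertical.
- **Jar:** it stayed seated in the holder. The force showed no jar weight during the lift, and the mid-lift and final pictures show it where it started.
- **Other things:** in the last pictures the blue and pink lids, rib, loop tool, dish and spare jar look unmoved. The brush and mug were outside those crops, so I didn't check them.

**Checks that disagreed or were missing:** the networks' positions differed by 1 to 2 cm between cameras, for example -0.196 against -0.216 m for the cap's y. I used the wrist view for the grasp. I couldn't see the cap's own angle, so the 1.22 rad is the tool's turn; the thread letting go on the lift fits with no large slip.

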